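# Run a thread ring gauge down a lantern stud

### The job

Put the ring gauge over the threaded stud of the lantern fount and screw it down until you feel it bear firmly on the sprung seat, without crushing the spring. Then back it off a quarter of a turn, so that it is left level on the thread just clear of the seat, and let go of it. Leave the other things on the bench where they are.

Things in the scene. Friction and masses are not known exactly. Their poses are not given: they have to be found in the camera images.
- gauge_mid (a point): The thread ring gauge: a loose plain steel ring with a knurled rim, 56 mm across, 28 mm high, 26 mm bore, about 250 g, thread inside; it lies flat on the bench at the start, either face may go down. This point is its centre, half-way up on its axis; z is the ring's axis.
- fount: The brass lantern fount, fixed: a squat round tank 124 mm across and 45 mm high (its top slopes down to 30 mm at the rim), with an upright steel threaded stud on the centre of its top. Origin at the centre of its underside, z up. Low on the stud, above the tank, sits a sprung seat: a flat steel ring 42 mm across on a coil spring of 8 N per mm, 6 mm travel; over 40 N crushes it.
- thread_top (a point): Upper end of the thread, on the stud's axis, 95 mm above the fount's underside. Coarse three-start right-hand thread 24 mm across: clockwise from above screws the gauge down 24 mm per turn, with up to 1 mm of axial play. A gauge set over the stud at any yaw comes to rest on the first thread with its centre 4 mm above to 5 mm below this point.
- stud_tip (a point): Tip of the stud, on its axis, 105 mm above the fount's underside; the top 10 mm is a smooth nose 9 to 16 mm thick for guiding the gauge on. The seat's height is set anew each time and not given: the gauge meets it with its centre 21 to 29 mm below this tip. From then on it pushes back up at the hand and turns harder, by about 0.01 N m per N on the seat.
Mind the look-alikes: they are no part of the job. What is shaped like the part that bears gauge_mid but red is not meant.

How it is judged:
On the way, in this order (a step that is already met when the one before it is completed fails the run):
1. the gauge is over the stud (horizontal distance between gauge_mid and stud_tip below 0.004 m and z of gauge_mid in the frame of fount below 0.104 m), for 0.1 s.
2. the gauge bears on the sprung seat with at least 4 N (contact force between gauge and seat above 4 N), for 0.1 s.
At the end, for the whole second after the job is handed in: The gauge sits level on the stud's thread (within 4 mm of the axis, 0.15 rad), its lower face 0.7 to 7.5 mm above the sprung seat (a quarter turn back is 6 mm, less the spring's push and the thread's play), at rest and let go, after having borne on the seat with at least 4 N (z of gauge_mid in the frame of seat_top between 0.0147 and 0.0215 m and horizontal distance between gauge_mid and stud_tip below 0.004 m and angle between gauge_mid's own z axis and vertical below 0.15 rad and linear speed of gauge below 0.01 m/s); the robot touches nothing.
It fails at once if the seat's spring is crushed (over 40 N, about 5 mm of its travel) (contact force between gauge and seat above 40 N).
It fails at once if a bystander is moved by over 30 mm (distance of any of burner, jar, spool, spanner from where it was at the start of the episode above 0.03 m).
It also fails if it takes over 72 s, if anything falls off the work surface, if the arm or the gripper's body presses on something with over 40 N, if the wrist force passes 120 N, or if a joint passes its speed limit or range.

### The arm

A 6-joint arm with a two-finger parallel gripper is mounted at the origin on the work surface. World frame = base frame: x ahead of the robot, y to its left, z up, the work surface at z = 0. Lengths are in m, angles in rad, forces in N, time in s.
With the tool pointing down it reaches from about 0.3 to 0.875 m from the base axis. Payload 6.4 kg.
Tool frame: the origin (TCP) lies midway between the tips of the shut fingers; the grasp point (between the pads) lies ctrl.grip_depth behind it (ctrl.grip_depth is the distance from the TCP to the grasp point, in m); x points along the fingers, y is the direction in which the jaws open and shut, and the axes are right-handed (so a half turn about x gives the same grasp; the last joint's range is limited). The gripper opens to 85 mm and grips with 20 to 120 N. Pads are 22 mm wide; open, the fingers measure 114 mm over their backs; the gripper's body (76 mm by 85 mm) begins 54 mm behind the grasp point. The pads swing forward as they close: fully open they stand 13 mm farther back than shut.
Start: joints at [-1.474, 0.181, 1.607, -0, 1.354, -0.206], TCP at [0.171, -0.549, 0.231] pointing down, gripper open.
Joint ranges: [-2.99, 2.99], [-0.89, 2.07], [0.3, 2.58], [-1.14, 4.28], [0, 2.63], [-3.12, 3.12]. Speed limits (rad/s): [2.57, 2.57, 3.01, 3.14, 3.14, 3.14].

### API

Orientations are given as a unit quaternion [w, x, y, z].
In Python, from bench import ctrl gives the robot as it stands.
- The arm moves only by the shell command python3 -m creep 'ROWS'. ROWS is text: rows parted by semicolons, each of 7 numbers parted by spaces: the opening, from 0 (shut) to 1 (fully open), then the shift along the tool's x, y, z in cm, then the turn, a rotation vector about the tool's x, y, z in rad. In form: claw x y z ax ay az; .... A call has 1 to 10 rows; each row shifts and turns the pose as measured when the row begins, along the tool's axes as they then stand; what a row does not reach is not made up. A row lasts 1/8 s, in which the tool goes at most 62.5 mm and 10.7 degrees, less where a joint would pass 70% of its speed; a pose out of reach is approached as far as the arm can. A call with a gripper value outside its range is refused whole. The fingers move at their own pace and stop on an object; the grip force is fixed at half the most. Time passes only in rows, so rows that do not move let the fingers close. It gives the time, the measured TCP pose, the force and the opening at its end, in the units of the state.
- ctrl.get_obs(): the state, without advancing time (a new reading comes with each control period).
- ctrl.camera(name): name is "scene" or "top" or "wrist"; returns (picture, depth): 420x560x3 uint8, blue, green, red; 420x560 float32, m along the optical axis (not along the pixel's ray), 0 where there is no reading.
- ctrl.calibration(name): a dict with "mtx" (3x3 intrinsics, pixels), "R" (3x3) and "t" (3): a world point X has camera coordinates R X + t; the wrist camera has in their place "tool_from_camera" (4x4, takes a point from camera to tool coordinates, whose origin is the TCP and whose axes are the tool frame's). Camera axes: x right, y down, z forward; pixel columns grow to the right and rows downward; lengths in m; the calibration is good to about 2 mm. A picture is of the moment at which its call begins: read the wrist's pose just before it. calibration takes no time and is no camera call.
- ctrl.hand_in(): hands the job in, once; it reports no verdict.
Trained networks look in the newest picture that a camera, given by its name, has taken for a name from the list of things; names that differ only in an ending like _2 or _b are one class to them, and where a whole thing is asked for, a point or a joint stands for the part that bears it (a point fixed in the world has none). Each returns a list of dicts, best first, with "confidence" (0 to 1); they miss things now and then, are a little off and sometimes report something else, mostly with a low value. They report only what shows in the picture. A call takes as long as a camera call. They do not tell look-alikes from the thing itself.
- ctrl.find_in(query, camera): "rect" ([left, top, right, bottom] in pixels, round what is visible of it).
The state is a dict: "time_s": time; "q": joint angles; "dq": joint speeds; "joint_efforts": joint torques, N m; "eef_pos": TCP position; "eef_rot": TCP orientation; "wrist_force": force on the tool from outside, world axes, zero at the start; "torque": the same for the moment, N m; "opening": opening from 0.0 (shut) to 1.0 (fully open).
Only numpy, scipy, OpenCV 4.12 (cv2) and the standard library are available. Lean on these libraries where they do the work, as an engineer would, in place of code of your own. Each camera call takes 0.05 s, during which the arm holds its last target.

## Working session

There is one attempt and no reset: what is moved stays moved. The work goes in short steps, Python scripts to look and compute and a shell command to move; the robot and the scene stay as the last step left them, time stands still between calls to the robot, and variables do not carry over. Pictures are saved under pics/ and viewed, and the job is handed in when it is done.

```bash
ls; mkdir -p pics
cat > h.py <<'E'
import numpy as np, cv2
from scipy.spatial.transform import Rotation as Rn
from bench import ctrl
def R(o): q=o["eef_rot"]; return Rn.from_quat([q[1],q[2],q[3],q[0]]).as_matrix()
def world(name, depth, o=None):
    c=ctrl.calibration(name); K=np.array(c["mtx"]); h,w=depth.shape
    u,v=np.meshgrid(np.arange(w),np.arange(h))
    P=np.stack([(u-K[0,2])/K[0,0]*depth,(v-K[1,2])/K[1,1]*depth,depth],-1)
    if name=="wrist":
        T=np.array(c["tool_from_camera"]); P=P@T[:3,:3].T+T[:3,3]
        return P@R(o).T+np.array(o["eef_pos"])
    return (P-np.array(c["t"]))@np.array(c["R"])
E
python3 - <<'E'
from h import *
o=ctrl.get_obs(); print(o, ctrl.grip_depth); print(R(o).round(3))
for n in("scene","top","wrist"):
    im,d=ctrl.camera(n); cv2.imwrite(f"pics/{n}0.png",im); np.save(f"{n}0.npy",d)
    for q in ("gauge_mid","fount"):
        print(n,q,[(np.round(r["rect"]),round(r["confidence"],2)) for r in ctrl.find_in(q,n)])
E
```

```text
pics
{'time_s': 0.0, 'q': array([-1.47428767e+00,  1.81564922e-01,  1.60799795e+00,  2.77107548e-05,
        1.35381313e+00, -2.06231719e-01]), 'dq': array([ 0.00098513,  0.00137134, -0.0005991 ,  0.00162781,  0.00010164,
       -0.001806  ]), 'joint_efforts': array([-1.03227380e-04, -4.44862354e+01, -3.51340699e+01, -4.02224859e-04,
        8.85483547e-03,  2.34084018e-05]), 'eef_pos': array([ 0.1714371 , -0.54827007,  0.2303756 ]), 'eef_rot': array([ 0.10599544,  0.69906546,  0.10725351, -0.69897721]), 'wrist_force': array([-0.75304189,  0.15864507,  0.18702039]), 'torque': array([-0.01978013,  0.00335554,  0.01186123]), 'opening': 0.9992155992253614} 0.0187
[[-0.     0.298 -0.955]
 [ 0.002 -0.955 -0.298]
 [-1.    -0.002 -0.   ]]
scene gauge_mid [(array([212., 267., 250., 305.]), 0.91), (array([133., 273., 178., 314.]), 0.63)]
scene fount [(array([302., 161., 372., 227.]), 0.77)]
top gauge_mid [(array([359., 245., 393., 274.]), 0.88), (array([311., 206., 341., 239.]), 0.73)]
top fount [(array([157., 202., 229., 270.]), 0.71)]
wrist gauge_mid []
wrist fount []
```

View pics/scene0.png

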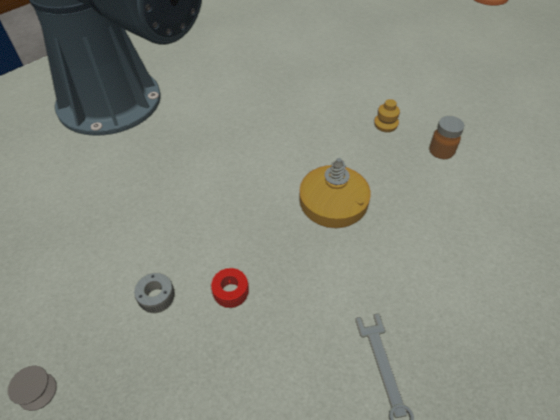

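View pics/top0.png

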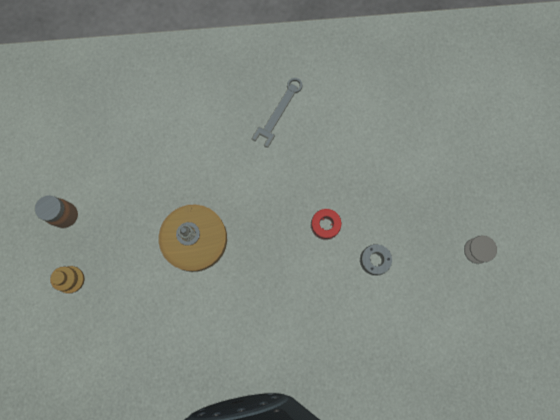

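Run:
```python
from h import *
im=cv2.imread("pics/top0.png"); d=np.load("top0.npy"); W=world("top",d)
cv2.imwrite("pics/topcrop.png",cv2.resize(im[180:300,140:420],None,fx=2.8,fy=2.8,interpolation=cv2.INTER_CUBIC))
for r in ([359,245,393,274],[311,206,341,239],[157,202,229,270]):
    P=W[r[1]-4:r[3]+4,r[0]-4:r[2]+4].reshape(-1,3); 
    for lo,hi in((.02,.036),(.036,.05),(.05,.09),(.09,.12)):
        Q=P[(P[:,2]>lo)&(P[:,2]<hi)]
        if len(Q)>5: print(r,lo,len(Q),Q.mean(0).round(4),((Q.max(0)+Q.min(0))/2).round(4),np.ptp(Q,axis=0).round(3))
```

```text
[359, 245, 393, 274] 0.02 599 [ 0.4631 -0.2118  0.0282] [ 0.4634 -0.2126  0.0269] [0.054 0.056 0.013]
[311, 206, 341, 239] 0.02 576 [ 0.5376 -0.1272  0.0283] [ 0.5386 -0.1272  0.0264] [0.056 0.055 0.013]
[157, 202, 229, 270] 0.02 621 [0.5238 0.1129 0.0324] [0.5331 0.1218 0.0281] [0.123 0.124 0.016]
[157, 202, 229, 270] 0.036 2489 [0.5305 0.1199 0.0425] [0.5331 0.1219 0.0427] [0.114 0.114 0.013]
[157, 202, 229, 270] 0.05 295 [0.5301 0.1188 0.0711] [0.5325 0.1211 0.0728] [0.04  0.042 0.034]
[157, 202, 229, 270] 0.09 138 [0.5327 0.1209 0.0973] [0.5329 0.1216 0.0993] [0.022 0.023 0.018]
```

Candidates in the top view are the grey steel ring (376,260), the red ring (326,223), which is a look-alike, and the grey-brown spool (481,249). I choose the grey ring. The fount is at (193,238) with its stud at about (187,234). I'll check the choice in a close crop and start moving over.

View pics/topcrop.png

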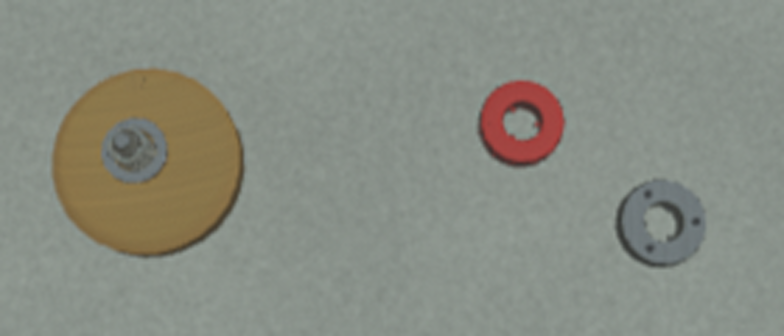

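```bash
cat >> h.py <<'E'
def go(target, o=None):
    o=o or ctrl.get_obs(); d=R(o).T@(np.array(target)-np.array(o["eef_pos"]))
    print("t %.2f"%o["time_s"],"pos",np.round(o["eef_pos"],4),"q6 %.3f q1 %.3f"%(o["q"][5],o["q"][0]),"F",np.round(o["wrist_force"],1),"T",np.round(o["torque"],2),"open %.3f"%o["opening"]," -> cm tool",(d*100).round(2),"xaxis",R(o)[:,0].round(3),"yaxis",R(o)[:,1].round(3))
E
python3 -m creep '1 0 -2.93 -4.74 0 0 0;1 0 -2.93 -4.74 0 0 0;1 0 -2.93 -4.74 0 0 0;1 0 -2.93 -4.74 0 0 0;1 0 -2.93 -4.74 0 0 0;1 0 -2.93 -4.74 0 0 0;1 0 -2.93 -4.74 0 0 0;1 0 -2.93 -4.74 0 0 0'
python3 -c "
from h import *
go([.4634,-.2125,.2])"
```

```text
time_s: 1.45
eef_pos: [0.4706, -0.2065, 0.2323]
eef_rot: [0.105, 0.7, 0.102, -0.699]
wrist_force: [0.3, -0.5, -0.6]
opening: 0.998
t 1.45 pos [ 0.4706 -0.2065  0.2323] q6 0.633 q1 -0.644 F [ 0.3 -0.5 -0.6] T [-0.04  0.01 -0.  ] open 0.998  -> cm tool [3.23 0.35 0.87] xaxis [ 0.003 -0.004 -1.   ] yaxis [ 0.29  -0.957  0.005]
```

The crop shows a plain grey ring with three dots at (660,222), apart from the red one at (520,122). The choice of the grey ring stands. Next I wind the last joint back, since screwing down is +ax, which increases q6.

```bash
python3 -m creep '1 0 0.35 0.87 0 0 0;1 0 0 0 -0.18 0 0;1 0 0 0 -0.18 0 0;1 0 0 0 -0.18 0 0;1 0 0 0 -0.18 0 0;1 0 0 0 -0.18 0 0;1 0 0 0 -0.18 0 0;1 0 0 0 -0.18 0 0;1 0 0 0 -0.18 0 0;1 0 0 0 -0.18 0 0' >/dev/null
python3 -m creep '1 0 0 0 -0.18 0 0;1 0 0 0 -0.18 0 0;1 0 0 0 -0.18 0 0;1 0 0 0 -0.18 0 0;1 0 0 0 -0.18 0 0;1 0 0 0 -0.18 0 0;1 0 0 0 -0.18 0 0;1 0 0 0 -0.18 0 0;1 0 0 0 -0.18 0 0;1 0 0 0 0 0 0'>/dev/null
python3 - <<'E'
from h import *
o=ctrl.get_obs()
im,d=ctrl.camera("wrist"); cv2.imwrite("pics/w1.png",im)
fs=ctrl.find_in("gauge_mid","wrist"); print(fs)
W=world("wrist",d,o)
m=(W[...,2]>.02)&(W[...,2]<.035)&(np.hypot(W[...,0]-.463,W[...,1]+.2125)<.045)
Q=W[m]; print(len(Q),((Q.max(0)+Q.min(0))/2).round(4),np.ptp(Q,axis=0).round(4), np.median(Q[:,2]))
top=Q[Q[:,2]>np.median(Q[:,2])-.003]
(cx,cy),r=cv2.minEnclosingCircle((top[:,:2]*1000).astype(np.float32)); print(cx,cy,r)
go([cx/1000,cy/1000,.12])
E
```

```text
[{'rect': [261.9, 167.4, 313.3, 219.1], 'confidence': 0.64}, {'rect': [296.1, 249.6, 338.2, 294.2], 'confidence': 0.62}]
1463 [ 0.4646 -0.2129  0.0251] [0.055  0.0564 0.0099] 0.027734882707200814
465.0697021484375 -212.57736206054688 27.8898983001709
t 4.05 pos [ 0.4541 -0.2241  0.2331] q6 -2.743 q1 -0.688 F [-0.1 -0.4 -0.2] T [0.05 0.05 0.01] open 1.000  -> cm tool [11.3   0.61  1.55] xaxis [ 0.   -0.01 -1.  ] yaxis [-0.467  0.884 -0.009]
```

View pics/w1.png

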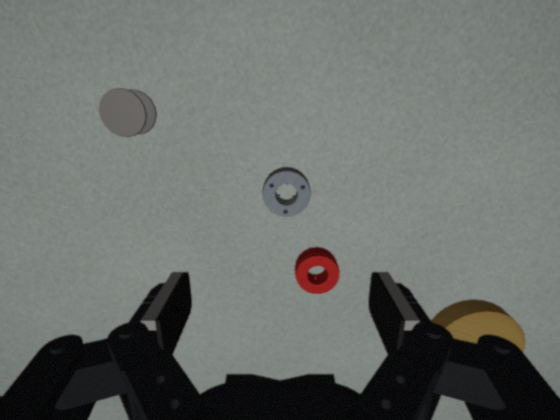

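The wrist view shows the grey ring at (286,192), the red ring at (317,271) and the spool at (127,111). Measured in the wrist depth image, the gauge is at about (0.4648,-0.2127), which agrees with the top camera.

```bash
python3 -m creep '1 3 0.3 0.8 0 0 0;1 4 0.31 0.75 0 0 0;1 4.3 0 0 0 0 0;1 0 0 0 0 0 0' >/dev/null
python3 - <<'E'
from h import *
o=ctrl.get_obs()
im,d=ctrl.camera("wrist"); cv2.imwrite("pics/w2.png",im)
W=world("wrist",d,o)
m=(W[...,2]>.02)&(W[...,2]<.035)&(np.hypot(W[...,0]-.463,W[...,1]+.2125)<.045)
Q=W[m]; print(len(Q))
top=Q[Q[:,2]>np.median(Q[:,2])-.003]
(cx,cy),r=cv2.minEnclosingCircle((top[:,:2]*1000).astype(np.float32)); print(cx,cy,r)
go([cx/1000,cy/1000,0.001])
E
```

```text
3028
464.87542724609375 -212.72401428222656 27.88336753845215
t 4.60 pos [ 0.4674 -0.2154  0.1212] q6 -2.696 q1 -0.658 F [ 0.5 -0.5 -0.3] T [-0.04 -0.02  0.02] open 1.001  -> cm tool [12.01  0.55 -0.09] xaxis [ 0.006 -0.015 -1.   ] yaxis [-0.454  0.891 -0.016]
```

View pics/w2.png

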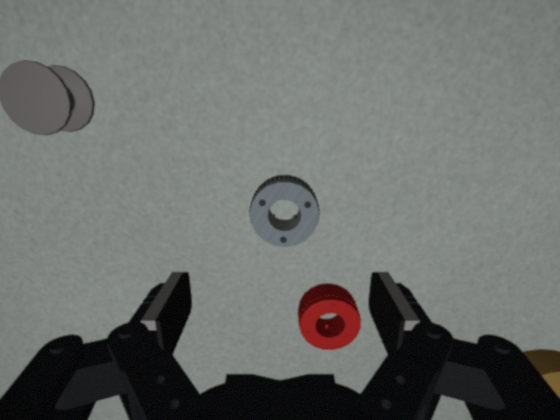

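```bash
cat >> h.py <<'E'
_go=go
def go(t,o=None):
    o=o or ctrl.get_obs(); _go(t,o); A=R(o)
    print("   tilt corr (tool rotvec)",(A.T@np.cross(A[:,0],[0,0,-1])).round(4))
E
python3 -m creep '1 3 0.4 -0.05 0 0 0.016;1 3 0.15 0 0 0 0;1 2.5 0 0 0 0 0;1 0 0 0 0 0 0' >/dev/null
python3 -c "
from h import *
go([.4649,-.2127,.001])"
```

```text
t 5.10 pos [ 0.4715 -0.2171  0.0445] q6 -2.696 q1 -0.660 F [-0.  -0.5  0.1] T [ 0.02 -0.03 -0.04] open 1.000  -> cm tool [ 4.34  0.76 -0.42] xaxis [ 0.012 -0.011 -1.   ] yaxis [-0.449  0.893 -0.015]
   tilt corr (tool rotvec) [-0.      0.006   0.0153]
```

```bash
python3 -m creep '1 0 0.75 -0.42 0 0.006 0.02;1 0 0 0 0 0 0.01' >/dev/null
python3 -c "
from h import *
go([.4649,-.2127,.001])"
```

```text
t 5.35 pos [ 0.4662 -0.2137  0.0484] q6 -2.707 q1 -0.666 F [ 0.   0.5 -0.6] T [-0.04 -0.01 -0.01] open 1.000  -> cm tool [ 4.74  0.09 -0.09] xaxis [-0.003  0.011 -1.   ] yaxis [-0.449  0.894  0.011]
   tilt corr (tool rotvec) [ 0.      0.0021 -0.0113]
```

```bash
python3 -m creep '1 2 0.1 -0.1 0 0 -0.01;1 0 0 0 0 0 0' >/dev/null
python3 -c "
from h import *
go([.4649,-.2127,.001])"
python3 -m creep '1 0 0 0 0 0 0;1 0 0 0 0 0 0' >/dev/null
python3 -c "
from h import *
go([.4649,-.2127,.001])"
```

```text
t 5.60 pos [ 0.4667 -0.2147  0.0311] q6 -2.702 q1 -0.664 F [ 0.6 -0.2  0.2] T [-0.01  0.01  0.02] open 1.003  -> cm tool [ 3.01  0.26 -0.09] xaxis [ 0.005 -0.001 -1.   ] yaxis [-0.448  0.894 -0.003]
   tilt corr (tool rotvec) [-0.      0.0044  0.0028]
t 5.85 pos [ 0.4681 -0.2157  0.0332] q6 -2.702 q1 -0.664 F [ 0.5 -0.7 -0.6] T [-0.02  0.03  0.03] open 0.998  -> cm tool [ 3.22  0.43 -0.17] xaxis [ 0.008 -0.002 -1.   ] yaxis [-0.448  0.894 -0.005]
   tilt corr (tool rotvec) [-0.      0.0058  0.0053]
```

```bash
python3 -c "
from h import *
for i in range(4):
    o=ctrl.get_obs(); print(o['time_s'],o['q'].round(4),np.round(o['eef_pos'],4),R(o)[:,0].round(4)); ctrl.camera('wrist')
o=ctrl.get_obs(); print(o['time_s'],o['q'].round(4),np.round(o['eef_pos'],4))
"
```

```text
5.85 [-0.6644  0.3222  1.8917  0.0037  0.9204 -2.7023] [ 0.4681 -0.2157  0.0332] [ 0.0076 -0.0022 -1.    ]
5.9 [-0.6644  0.3221  1.8915  0.0037  0.9202 -2.7023] [ 0.4682 -0.2159  0.0333] [ 0.0079 -0.0025 -1.    ]
5.95 [-0.6644  0.3223  1.8918  0.0037  0.92   -2.7022] [ 0.4681 -0.2158  0.0331] [ 0.0077 -0.0023 -1.    ]
6.0 [-0.6644  0.3225  1.892   0.0036  0.9199 -2.7022] [ 0.468  -0.2157  0.0329] [ 0.0074 -0.0021 -1.    ]
6.05 [-0.6644  0.3228  1.8922  0.0036  0.9199 -2.7022] [ 0.4678 -0.2155  0.0327]
```

```bash
python3 -m creep '1 1 0.42 -0.17 0 0.003 0.003;1 0 0 0 0 0 0;1 0 0 0 0 0 0' >/dev/null
python3 -c "
from h import *
go([.4649,-.2127,.001])"
```

```text
t 6.42 pos [ 0.4639 -0.212   0.0216] q6 -2.699 q1 -0.663 F [ 0.9  0.  -0.1] T [ 0.04 -0.04 -0.01] open 0.999  -> cm tool [ 2.06 -0.11  0.06] xaxis [ 0.002  0.    -1.   ] yaxis [-0.448  0.894 -0.001]
   tilt corr (tool rotvec) [0.     0.0019 0.0007]
```

```bash
python3 -m creep '1 1.2 -0.08 0.06 0 0.001 0;1 0 0 0 0 0 0;1 0 0 0 0 0 0' >/dev/null
python3 -c "
from h import *
go([.4649,-.2127,.001])"
```

```text
t 6.80 pos [ 0.4648 -0.2124  0.0085] q6 -2.698 q1 -0.662 F [ 0.3 -0.3 -0.8] T [-0.02  0.04  0.01] open 0.996  -> cm tool [ 0.75 -0.03 -0.  ] xaxis [ 0.001 -0.    -1.   ] yaxis [-0.448  0.894 -0.   ]
   tilt corr (tool rotvec) [0.     0.0007 0.0004]
```

Well aligned. I'll go down the last 6 mm and close.

```bash
python3 -m creep '1 0.6 0 0 0 0 0;1 0 0 0 0 0 0;0 0 0 0 0 0 0;0 0 0 0 0 0 0;0 0 0 0 0 0 0;0 0 0 0 0 0 0;0 0 0 0 0 0 0;0 0 0 0 0 0 0' 
python3 -c "
from h import *
go([.4649,-.2127,.001])"
```

```text
time_s: 7.8
eef_pos: [0.465, -0.2125, 0.0028]
eef_rot: [0.688, -0.163, 0.688, 0.163]
wrist_force: [0.1, -0.1, -0.2]
opening: 0.629
t 7.80 pos [ 0.465  -0.2125  0.0028] q6 -2.698 q1 -0.662 F [ 0.1 -0.1 -0.2] T [ 0.06 -0.04  0.05] open 0.629  -> cm tool [ 0.18 -0.01 -0.02] xaxis [ 0.001 -0.    -1.   ] yaxis [-0.448  0.894 -0.001]
   tilt corr (tool rotvec) [-0.      0.0009  0.0007]
```

```bash
python3 -m creep '0 -4 0 0 0 0 0;0 -5 0 0 0 0 0;0 -5 0 0 0 0 0;0 -4 0 0 0 0 0;0 0 0 0 0 0 0' 
python3 -c "
from h import *
go([.533,.1215,.18])
o=ctrl.get_obs();im,d=ctrl.camera('wrist'); cv2.imwrite('pics/w3.png',im)"
```

```text
time_s: 8.43
eef_pos: [0.4631, -0.2114, 0.1856]
eef_rot: [0.687, -0.161, 0.689, 0.164]
wrist_force: [0.3, 0.0, -1.4]
opening: 0.628
t 8.43 pos [ 0.4631 -0.2114  0.1856] q6 -2.698 q1 -0.662 F [ 0.3  0.  -1.4] T [-0.05  0.02 -0.03] open 0.628  -> cm tool [ 0.64 26.63 21.17] xaxis [-0.003  0.003 -1.   ] yaxis [-0.448  0.894  0.004]
   tilt corr (tool rotvec) [ 0.     -0.0017 -0.0044]
```

View pics/w3.png

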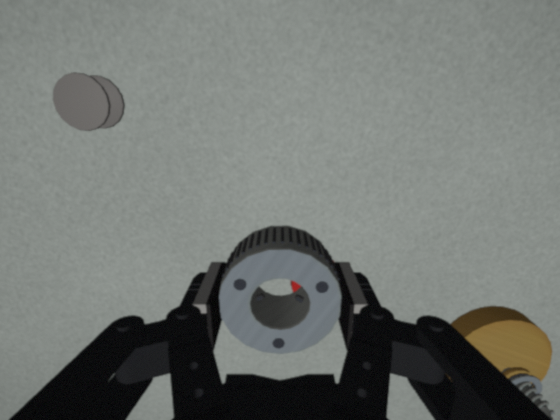

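The ring is held squarely between the pads, centred at about (280,303). Next I travel to the stud.

```bash
python3 -m creep '0 0 3.5 2.8 0 0 0;0 0 3.5 2.8 0 0 0;0 0 3.5 2.8 0 0 0;0 0 3.5 2.8 0 0 0;0 0 3.5 2.8 0 0 0;0 0 3.5 2.8 0 0 0;0 0 0 0 0 0 0' 
python3 -c "
from h import *
go([.533,.1215,.18])"
```

```text
time_s: 9.35
eef_pos: [0.51, 0.0621, 0.1676]
eef_rot: [0.678, -0.154, 0.698, 0.169]
wrist_force: [-0.0, 0.1, -2.8]
opening: 0.631
t 9.35 pos [0.51   0.0621 0.1676] q6 -2.151 q1 -0.116 F [-0.   0.1 -2.8] T [-0.02 -0.06 -0.  ] open 0.631  -> cm tool [-1.24  4.33  4.67] xaxis [-0.032  0.013 -0.999] yaxis [-0.444  0.896  0.026]
   tilt corr (tool rotvec) [ 0.     -0.0231 -0.0263]
```

```bash
python3 -m creep '0 -0.6 2.2 2.3 0 -0.02 -0.026;0 -0.6 2.1 2.3 0 0 0;0 0 0 0 -0.18 0 0;0 0 0 0 -0.18 0 0;0 0 0 0 -0.18 0 0;0 0 0 0 -0.18 0 0;0 0 0 0 -0.18 0 0;0 0 0 0 0 0 0' 
python3 -c "
from h import *
go([.533,.1215,.18])"
```

```text
time_s: 10.35
eef_pos: [0.5222, 0.1167, 0.1613]
eef_rot: [0.534, -0.445, 0.554, 0.457]
wrist_force: [-0.3, -0.5, -2.0]
opening: 0.626
t 10.35 pos [0.5222 0.1167 0.1613] q6 -2.953 q1 0.001 F [-0.3 -0.5 -2. ] T [-0.01 -0.   -0.  ] open 0.626  -> cm tool [-1.91 -0.91  0.65] xaxis [-0.033 -0.004 -0.999] yaxis [-0.982  0.186  0.032]
   tilt corr (tool rotvec) [ 0.     -0.0105 -0.0316]
```

```bash
python3 -m creep '0 0 -1.05 0.65 0 -0.01 -0.03;0 0 0 0 0 0 0;0 0 0 0 0 0 0' >/dev/null
python3 -c "
from h import *
go([.5345,.1216,.13])"
```

```text
t 10.72 pos [0.5335 0.1206 0.1589] q6 -2.942 q1 0.005 F [-0.   0.1 -2.5] T [-0.02 -0.    0.07] open 0.629  -> cm tool [ 2.89 -0.08  0.12] xaxis [-0.003 -0.    -1.   ] yaxis [-0.981  0.193  0.002]
   tilt corr (tool rotvec) [ 0.     -0.0007 -0.0025]
```

```bash
python3 -m creep '0 1.4 -0.08 0.1 0 0 -0.002;0 1.2 0 0 0 0 0;0 0 0 0 0 0 0;0 0 0 0 0 0 0' >/dev/null
python3 - <<'E'
from h import *
for n in("scene","wrist","top"):
    o=ctrl.get_obs(); im,d=ctrl.camera(n); cv2.imwrite(f"pics/{n}4.png",im); W=world(n,d,o)
    np.save(n+"4.npy",W)
    if n=="scene": cv2.imwrite("pics/scene4c.png",cv2.resize(im[80:240,260:420],None,fx=3.7,fy=3.7,interpolation=cv2.INTER_CUBIC))
go([.5345,.1216,.125])
E
```

```text
t 11.38 pos [0.5342 0.1215 0.1308] q6 -2.938 q1 0.007 F [-0.   0.9 -1.8] T [-0.05  0.   -0.02] open 0.630  -> cm tool [ 0.58 -0.03  0.01] xaxis [-0.001 -0.001 -1.   ] yaxis [-0.981  0.194  0.001]
   tilt corr (tool rotvec) [-0.     -0.0008 -0.0009]
```

View pics/scene4c.png

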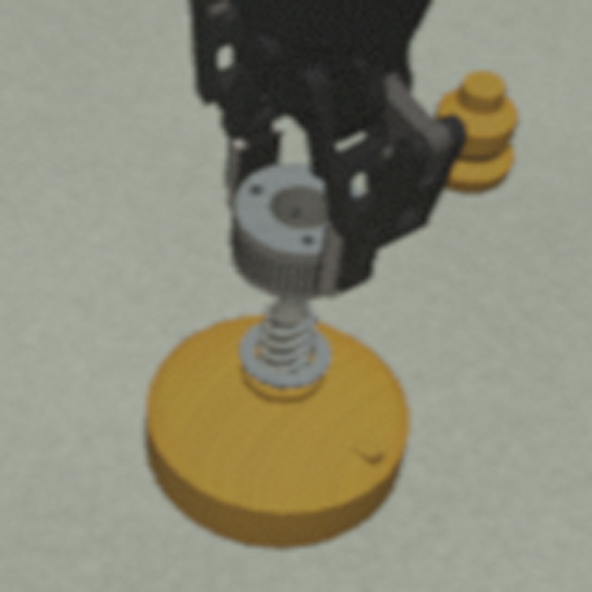

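View pics/wrist4.png

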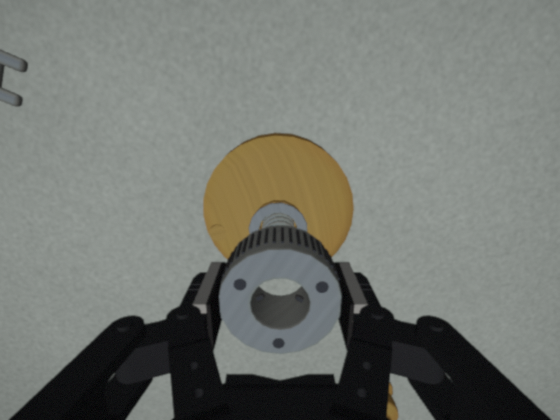

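The scene crop shows the ring at (297,225) just above the stud (288,330), and the wrist view shows them in line. I'll measure the offset in the same wrist picture.

Run:
```python
from h import *
from scipy.optimize import least_squares
def fit(P,r=None):
    return least_squares(lambda p: np.hypot(P[:,0]-p[0],P[:,1]-p[1])-p[2],[P[:,0].mean(),P[:,1].mean(),.05],loss="soft_l1",f_scale=.001).x.round(4)
import cv2
for n in("wrist","scene"):
    W=np.load(n+"4.npy"); near=np.hypot(W[...,0]-.533,W[...,1]-.1215)<.075
    P=W[near&(W[...,2]>.027)&(W[...,2]<.046)]; c,r=cv2.minEnclosingCircle((P[:,:2]*1000).astype(np.float32)); print(n,"fount",np.round(c,1),round(r,1),len(P))
    P=W[near&(W[...,2]>.149)&(W[...,2]<.165)&(np.hypot(W[...,0]-.533,W[...,1]-.1215)<.04)]
    m=np.median(P[:,2]); print(m); 
    c,r=cv2.minEnclosingCircle((P[abs(P[:,2]-m)<.004][:,:2]*1000).astype(np.float32)); print(n,"ring",np.round(c,1),round(r,1),len(P))
    P=W[near&(W[...,2]>.055)&(W[...,2]<.080)&(np.hypot(W[...,0]-.533,W[...,1]-.1215)<.03)];print("seat-ish z",np.percentile(P[:,2],[5,25,50,75,95]).round(4)) if len(P) else 0
```

```text
wrist fount [534.8 122.4] 62.1 11642
0.1553023074255058
wrist ring [531.5 114.3] 39.3 10669
seat-ish z [0.0585 0.0685 0.0694 0.07   0.0752]
scene fount [536.1 121.1] 62.7 2543
0.15387042635428524
scene ring [533.  118.3] 38.9 583
seat-ish z [0.0569 0.0646 0.0675 0.0691 0.0768]
```

```bash
python3 -m creep '0 1 -0.05 0.03 0 0 0;0 1 0 0 0 0 0;0 1 0 0 0 0 0;0 0 0 0 0 0 0;0 0 0 0 0 0 0' >/dev/null
python3 -c "
from h import *
go([.5346,.1220,.09])"
```

```text
t 12.00 pos [0.5347 0.1217 0.0986] q6 -2.938 q1 0.008 F [-0.1  0.7 -2.5] T [ 0.01  0.01 -0.01] open 0.628  -> cm tool [0.86 0.02 0.03] xaxis [-0.001 -0.001 -1.   ] yaxis [-0.981  0.194  0.001]
   tilt corr (tool rotvec) [ 0.     -0.0008 -0.0009]
```

```bash
python3 -m creep '0 0.4 0.02 0.03 0 0 0;0 0.3 0 0 0 0 0;0 0 0 0 0 0 0' >/dev/null
python3 -c "
from h import *
go([.5346,.1220,.09])"
python3 -m creep '0 0.2 0 0 0 0 0;0 0 0 0 0 0 0' >/dev/null
python3 -c "
from h import *
go([.5346,.1220,.09])"
```

```text
t 12.38 pos [0.535  0.1221 0.0916] q6 -2.937 q1 0.008 F [-0.3  0.7 -2.7] T [ 0.08 -0.03  0.03] open 0.630  -> cm tool [ 0.16  0.04 -0.01] xaxis [-0.    -0.001 -1.   ] yaxis [-0.981  0.194 -0.   ]
   tilt corr (tool rotvec) [ 0.     -0.0006  0.    ]
t 12.62 pos [0.5351 0.1221 0.0897] q6 -2.937 q1 0.008 F [ 0.2 -0.4 -3.1] T [-0.04  0.   -0.01] open 0.631  -> cm tool [-0.03  0.05 -0.02] xaxis [ 0.    -0.001 -1.   ] yaxis [-0.981  0.194 -0.   ]
   tilt corr (tool rotvec) [ 0.     -0.0006  0.0005]
```

```bash
for i in 1; do python3 -m creep '0 0.15 0 0 0 0 0;0 0 0 0 0 0 0'; done
python3 -m creep '0 0.15 0 0 0 0 0;0 0 0 0 0 0 0'
python3 -m creep '0 0.15 0 0 0 0 0;0 0 0 0 0 0 0'
python3 -m creep '0 0.15 0 0 0 0 0;0 0 0 0 0 0 0'
```

```text
time_s: 12.88
eef_pos: [0.5353, 0.1221, 0.0882]
eef_rot: [0.546, -0.449, 0.546, 0.448]
wrist_force: [0.1, -0.7, -1.8]
opening: 0.627
time_s: 13.12
eef_pos: [0.5353, 0.1221, 0.0867]
eef_rot: [0.546, -0.449, 0.546, 0.448]
wrist_force: [0.2, 0.5, -2.6]
opening: 0.629
time_s: 13.38
eef_pos: [0.5355, 0.122, 0.0855]
eef_rot: [0.547, -0.449, 0.546, 0.448]
wrist_force: [-0.8, 0.4, -1.0]
opening: 0.63
time_s: 13.62
eef_pos: [0.5357, 0.1221, 0.085]
eef_rot: [0.547, -0.449, 0.546, 0.448]
wrist_force: [-1.5, -0.8, 0.2]
opening: 0.63
```

The gauge rests on the first thread, with Fz rising at TCP z of about 0.0855. Now I start the helical turn: 0.18 rad goes with 0.69 mm.

```bash
python3 -m creep '0 0 0.05 0 0.18 0 0;0 0.07 0 0 0.18 0 0;0 0.07 0 0 0.18 0 0;0 0 0 0 0 0 0' 
python3 -c "
from h import *
go([.5346,.1220,.08])"
```

```text
time_s: 14.12
eef_pos: [0.5356, 0.1218, 0.0854]
eef_rot: [0.649, -0.283, 0.648, 0.281]
wrist_force: [-2.3, 1.7, 2.0]
opening: 0.625
t 14.12 pos [0.5356 0.1218 0.0854] q6 -2.382 q1 0.009 F [-2.3  1.7  2. ] T [ 0.29  0.44 -0.05] open 0.625  -> cm tool [ 0.54  0.08 -0.06] xaxis [ 0.002 -0.002 -1.   ] yaxis [-0.732  0.682 -0.003]
   tilt corr (tool rotvec) [-0.      0.0001  0.0028]
```

```bash
python3 -m creep '0 0.12 0 0 0.1 0 0;0 0.12 0 0 0 0 0;0 0 0 0 0 0 0' 
python3 -c "
from h import *
go([.5346,.1220,.08])"
```

```text
time_s: 14.5
eef_pos: [0.5358, 0.1218, 0.085]
eef_rot: [0.661, -0.253, 0.66, 0.251]
wrist_force: [-3.1, -0.1, 1.2]
opening: 0.629
t 14.50 pos [0.5358 0.1218 0.085 ] q6 -2.289 q1 0.009 F [-3.1 -0.1  1.2] T [-0.05  0.51 -0.02] open 0.629  -> cm tool [ 0.5   0.1  -0.08] xaxis [ 0.002 -0.002 -1.   ] yaxis [-0.665  0.746 -0.003]
   tilt corr (tool rotvec) [0.     0.0003 0.0033]
```

```bash
python3 -m creep '0 -0.05 0.12 -0.1 0 0 0;0 0 0 0 0 0 0'
python3 - <<'E'
from h import *
go([.5346,.1220,.08])
im,d=ctrl.camera("scene")
cv2.imwrite("pics/s5.png",cv2.resize(im[80:240,260:420],None,fx=3.7,fy=3.7,interpolation=cv2.INTER_CUBIC))
im,d=ctrl.camera("wrist")
cv2.imwrite("pics/w5.png",im)
E
```

```text
time_s: 14.75
eef_pos: [0.5346, 0.1221, 0.0854]
eef_rot: [0.661, -0.254, 0.659, 0.252]
wrist_force: [-2.0, -0.3, -0.1]
opening: 0.631
t 14.75 pos [0.5346 0.1221 0.0854] q6 -2.292 q1 0.009 F [-2.  -0.3 -0.1] T [ 0.02  0.3  -0.01] open 0.631  -> cm tool [ 0.54 -0.   -0.01] xaxis [ 0.004 -0.002 -1.   ] yaxis [-0.668  0.744 -0.004]
   tilt corr (tool rotvec) [0.     0.0011 0.004 ]
```

View pics/s5.png

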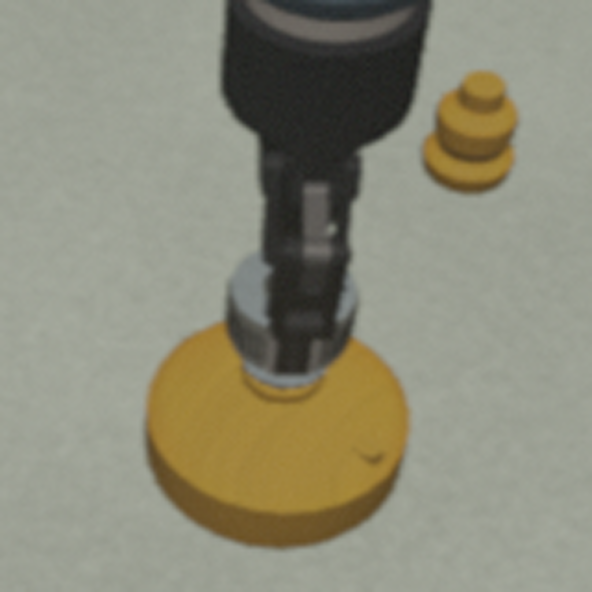

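View pics/w5.png

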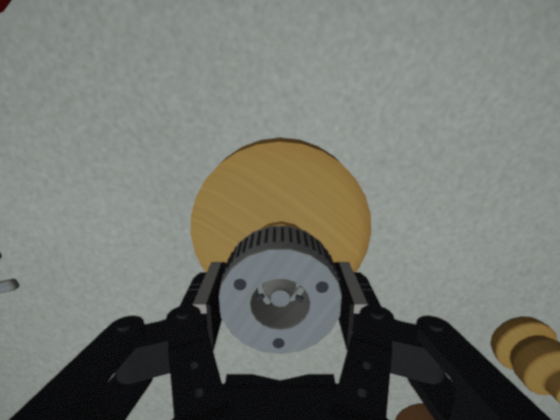

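The wrist view shows the stud tip at (280,298), centred in the bore (280,303). The lateral offset is now removed, so I press gently again.

```bash
python3 -m creep '0 0.15 0 0 0 0 0.004;0 0.1 0 0 0 0 0' 
python3 -c "
from h import *
go([.5346,.1220,.08])"
python3 -m creep '0 0.15 0 0 0 0 0.0;0 0.15 0 0 0 0 0' 
python3 -c "
from h import *
go([.5346,.1220,.08])"
```

```text
time_s: 15.1
eef_pos: [0.5348, 0.1222, 0.0848]
eef_rot: [0.66, -0.253, 0.66, 0.253]
wrist_force: [-5.9, -0.8, 11.2]
opening: 0.629
t 15.10 pos [0.5348 0.1222 0.0848] q6 -2.296 q1 0.008 F [-5.9 -0.8 11.2] T [-0.08  1.05 -0.01] open 0.629  -> cm tool [ 0.48  0.   -0.03] xaxis [ 0.     0.001 -1.   ] yaxis [-0.668  0.744  0.   ]
   tilt corr (tool rotvec) [ 0.      0.0008 -0.0005]
time_s: 15.35
eef_pos: [0.5349, 0.1222, 0.0847]
eef_rot: [0.66, -0.253, 0.66, 0.254]
wrist_force: [-7.6, -1.1, 14.9]
opening: 0.629
t 15.35 pos [0.5349 0.1222 0.0847] q6 -2.296 q1 0.008 F [-7.6 -1.1 14.9] T [-0.13  1.31 -0.01] open 0.629  -> cm tool [ 0.47  0.01 -0.03] xaxis [-0.     0.001 -1.   ] yaxis [-0.669  0.743  0.001]
   tilt corr (tool rotvec) [ 0.      0.0001 -0.0007]
```

```bash
python3 -m creep '0 0.07 0.05 -0.04 0.15 0 0' 
python3 -m creep '0 0.07 0.03 -0.03 0.15 0 0' 
python3 -m creep '0 0.07 0.0 -0.0 0.15 0 0' 
python3 -c "
from h import *
go([.5346,.1220,.08])"
```

```text
time_s: 15.48
eef_pos: [0.5351, 0.1221, 0.0849]
eef_rot: [0.678, -0.202, 0.677, 0.202]
wrist_force: [1.1, 0.2, -0.9]
opening: 0.626
time_s: 15.6
eef_pos: [0.5352, 0.122, 0.0844]
eef_rot: [0.692, -0.149, 0.69, 0.149]
wrist_force: [-0.5, -0.4, -0.2]
opening: 0.625
time_s: 15.72
eef_pos: [0.5353, 0.1218, 0.0837]
eef_rot: [0.702, -0.096, 0.7, 0.095]
wrist_force: [-2.6, -1.2, 2.2]
opening: 0.632
t 15.72 pos [0.5353 0.1218 0.0837] q6 -1.834 q1 0.008 F [-2.6 -1.2  2.2] T [-0.09  0.43  0.09] open 0.632  -> cm tool [ 0.37  0.03 -0.06] xaxis [ 0.003 -0.    -1.   ] yaxis [-0.267  0.964 -0.001]
   tilt corr (tool rotvec) [0.     0.0028 0.0008]
```

It is now following the thread, 1.2 mm lower over 0.3 rad. Continuing.

```bash
python3 -m creep '0 0.07 0.02 -0.06 0.15 0 0;0 0.06 0 0 0.15 0 0;0 0.06 0 0 0.15 0 0;0 0.06 0 0 0.15 0 0' 
python3 -c "
from h import *
go([.5346,.1220,.0723])"
```

```text
time_s: 16.23
eef_pos: [0.5345, 0.1223, 0.0813]
eef_rot: [0.697, 0.123, 0.696, -0.122]
wrist_force: [-1.7, 1.7, 0.6]
opening: 0.628
t 16.23 pos [0.5345 0.1223 0.0813] q6 -1.215 q1 0.008 F [-1.7  1.7  0.6] T [0.18 0.33 0.03] open 0.628  -> cm tool [ 0.9  -0.03  0.02] xaxis [ 0.002  0.001 -1.   ] yaxis [0.341 0.94  0.002]
   tilt corr (tool rotvec) [ 0.      0.0015 -0.0016]
```

```bash
python3 -m creep '0 0.06 -0.02 0.01 0.15 0 0;0 0.06 0 0 0.15 0 0;0 0.06 0 0 0.15 0 0;0 0.06 0 0 0.15 0 0;0 0.06 0 0 0.15 0 0' 
python3 -c "
from h import *
go([.5346,.1220,.0723])"
```

```text
time_s: 16.85
eef_pos: [0.5346, 0.1232, 0.0784]
eef_rot: [0.599, 0.377, 0.599, -0.375]
wrist_force: [-0.5, 0.4, 0.3]
opening: 0.628
t 16.85 pos [0.5346 0.1232 0.0784] q6 -0.443 q1 0.008 F [-0.5  0.4  0.3] T [0.12 0.17 0.06] open 0.628  -> cm tool [ 0.61 -0.05  0.11] xaxis [ 0.001  0.003 -1.   ] yaxis [0.901 0.434 0.003]
   tilt corr (tool rotvec) [-0.     -0.0022 -0.0027]
```

```bash
python3 -m creep '0 0.06 0 0 0.15 0 0;0 0.06 0 0 0.15 0 0;0 0.06 0 0 0.15 0 0' 
python3 -c "
from h import *
go([.5346,.1220,.0723])"
```

```text
time_s: 17.23
eef_pos: [0.5351, 0.1234, 0.0765]
eef_rot: [0.496, 0.505, 0.497, -0.502]
wrist_force: [-0.4, 0.3, 1.5]
opening: 0.63
t 17.23 pos [0.5351 0.1234 0.0765] q6 0.022 q1 0.008 F [-0.4  0.3  1.5] T [0.07 0.18 0.03] open 0.630  -> cm tool [ 0.42 -0.05  0.14] xaxis [ 0.002  0.004 -1.   ] yaxis [ 1.    -0.016  0.002]
   tilt corr (tool rotvec) [ 0.     -0.0039 -0.0022]
```

```bash
python3 -m creep '0 0.06 -0.05 0.1 0.15 -0.003 -0.002;0 0.06 0 0 0.15 0 0;0 0.06 0 0 0.15 0 0' 
python3 -c "
from h import *
go([.5346,.1220,.0723])"
```

```text
time_s: 17.6
eef_pos: [0.5352, 0.1238, 0.0748]
eef_rot: [0.366, 0.606, 0.368, -0.603]
wrist_force: [-1.2, 1.1, 1.3]
opening: 0.627
t 17.60 pos [0.5352 0.1238 0.0748] q6 0.487 q1 0.009 F [-1.2  1.1  1.3] T [-0.01  0.15  0.04] open 0.627  -> cm tool [0.24 0.03 0.19] xaxis [ 0.001  0.004 -1.   ] yaxis [ 0.887 -0.462 -0.001]
   tilt corr (tool rotvec) [ 0.     -0.0038  0.0005]
```

```bash
python3 -m creep '0 0.06 0 0 0.15 0 0;0 0 0 0 0 0 0' 
python3 -m creep '0 0.06 0 0 0.15 0 0;0 0 0 0 0 0 0' 
python3 -c "
from h import *
go([.5346,.1220,.0723])"
```

```text
time_s: 17.85
eef_pos: [0.5357, 0.1238, 0.0741]
eef_rot: [0.318, 0.632, 0.32, -0.63]
wrist_force: [0.1, 1.3, -1.0]
opening: 0.629
time_s: 18.1
eef_pos: [0.536, 0.1238, 0.0735]
eef_rot: [0.272, 0.654, 0.274, -0.651]
wrist_force: [-1.0, 0.1, 0.9]
opening: 0.628
t 18.10 pos [0.536  0.1238 0.0735] q6 0.786 q1 0.009 F [-1.   0.1  0.9] T [ 0.12  0.11 -0.  ] open 0.628  -> cm tool [0.12 0.03 0.23] xaxis [ 0.003  0.004 -1.   ] yaxis [ 0.711 -0.703 -0.001]
   tilt corr (tool rotvec) [-0.     -0.0046  0.001 ]
```

```bash
python3 -m creep '0 0.06 0 0.03 0.15 0 0;0 0 0 0 0 0 0' 
python3 -c "
from h import *
go([.5355,.123,.0723])"
python3 -m creep '0 0.06 0 0.03 0.15 0 0;0 0 0 0 0 0 0' 
python3 -c "
from h import *
go([.5355,.123,.0723])"
```

```text
time_s: 18.35
eef_pos: [0.5362, 0.1236, 0.0731]
eef_rot: [0.224, 0.672, 0.226, -0.669]
wrist_force: [0.3, 0.3, 0.3]
opening: 0.628
t 18.35 pos [0.5362 0.1236 0.0731] q6 0.928 q1 0.008 F [0.3 0.3 0.3] T [ 0.07  0.1  -0.08] open 0.628  -> cm tool [0.08 0.01 0.09] xaxis [ 0.003  0.004 -1.   ] yaxis [ 0.604 -0.797 -0.001]
   tilt corr (tool rotvec) [-0.     -0.005   0.0013]
time_s: 18.6
eef_pos: [0.5361, 0.1234, 0.0725]
eef_rot: [0.177, 0.686, 0.179, -0.683]
wrist_force: [0.7, 0.2, -0.4]
opening: 0.63
t 18.60 pos [0.5361 0.1234 0.0725] q6 1.068 q1 0.008 F [ 0.7  0.2 -0.4] T [ 0.17 -0.01 -0.04] open 0.630  -> cm tool [0.02 0.01 0.07] xaxis [ 0.004  0.004 -1.   ] yaxis [ 0.487 -0.873 -0.002]
   tilt corr (tool rotvec) [-0.     -0.0051  0.0019]
```

```bash
python3 -m creep '0 0.06 0 0.03 0.15 -0.002 0;0 0 0 0 0 0 0' >/dev/null
python3 -c "
from h import *
go([.5355,.123,.0723])"
python3 -m creep '0 0.06 0 0.03 0.15 -0.002 0;0 0 0 0 0 0 0' >/dev/null
python3 -c "
from h import *
go([.5355,.123,.0723])"
```

```text
t 18.85 pos [0.5363 0.1232 0.0722] q6 1.208 q1 0.008 F [-0.   0.2  0.3] T [0.05 0.02 0.04] open 0.628  -> cm tool [-0.01 -0.01  0.08] xaxis [ 0.003  0.003 -1.   ] yaxis [ 0.361 -0.933 -0.002]
   tilt corr (tool rotvec) [-0.     -0.0035  0.002 ]
t 19.10 pos [0.5365 0.123  0.0721] q6 1.347 q1 0.008 F [ 0.  -0.   1.3] T [-0.01  0.14  0.03] open 0.631  -> cm tool [-0.02 -0.02  0.09] xaxis [ 0.002  0.002 -1.   ] yaxis [ 0.228 -0.974 -0.002]
   tilt corr (tool rotvec) [ 0.     -0.0021  0.0019]
```

```bash
python3 -m creep '0 0.06 0 0.03 0 0 0;0 0 0 0 0 0 0' >/dev/null
python3 -c "
from h import *
go([.5355,.123,.0723])"
python3 -m creep '0 0.06 0 0.03 0 0 0;0 0 0 0 0 0 0' >/dev/null
python3 -c "
from h import *
go([.5355,.123,.0723])"
```

```text
t 19.35 pos [0.5365 0.123  0.072 ] q6 1.338 q1 0.008 F [-0.5 -0.1  2.7] T [-0.01  0.18  0.  ] open 0.631  -> cm tool [-0.03 -0.02  0.1 ] xaxis [ 0.002  0.002 -1.   ] yaxis [ 0.237 -0.971 -0.002]
   tilt corr (tool rotvec) [ 0.     -0.003   0.0018]
t 19.60 pos [0.5365 0.123  0.0718] q6 1.335 q1 0.008 F [-1.4  0.3  3.4] T [ 0.02  0.19 -0.01] open 0.628  -> cm tool [-0.05 -0.02  0.09] xaxis [ 0.003  0.003 -1.   ] yaxis [ 0.24  -0.971 -0.002]
   tilt corr (tool rotvec) [-0.     -0.0036  0.0017]
```

This matches the predicted seat height: Fz is up about 6 N with soft yielding. I'll turn a bit more to bear firmly, aiming for 10–18 N.

```bash
python3 -m creep '0 0.1 0 0.03 0.15 0 0;0 0.06 0 0 0 0 0' >/dev/null
python3 -c "
from h import *
go([.5355,.123,.0723])"
python3 -m creep '0 0.1 0 0.03 0.12 0 0;0 0.06 0 0 0 0 0' >/dev/null
python3 -c "
from h import *
go([.5355,.123,.0723])"
```

```text
t 19.85 pos [0.5366 0.1229 0.0711] q6 1.489 q1 0.008 F [-3.1 -0.5  7.6] T [0.04 0.52 0.06] open 0.626  -> cm tool [-0.12 -0.02  0.1 ] xaxis [ 0.004  0.002 -1.   ] yaxis [ 0.089 -0.996 -0.002]
   tilt corr (tool rotvec) [ 0.     -0.004   0.0019]
t 20.10 pos [0.537  0.1228 0.0711] q6 1.611 q1 0.008 F [-3.   0.   9.1] T [-0.04  0.41  0.11] open 0.632  -> cm tool [-0.12 -0.02  0.15] xaxis [ 0.005  0.002 -1.   ] yaxis [-0.033 -0.999 -0.002]
   tilt corr (tool rotvec) [-0.     -0.0051  0.002 ]
```

The spring slope is about 8 N/mm, the net upward force about 11.5 N and the torque 0.11 N m. All agree with roughly 11 N on the seat. Next I back off a quarter turn, to q6 ≈ 0.04.

```bash
python3 -m creep '0 -0.05 0 0.05 -0.15 -0.003 0;0 -0.06 0 0 -0.16 0 0;0 -0.06 0 0 -0.16 0 0;0 -0.06 0 0 -0.16 0 0;0 -0.06 0 0 -0.16 0 0' >/dev/null
python3 -c "
from h import *
go([.5355,.123,.0764])"
```

```text
t 20.73 pos [0.5363 0.1237 0.0733] q6 0.794 q1 0.009 F [-1.3  1.8  3.7] T [ 0.19  0.03 -0.05] open 0.628  -> cm tool [-0.31 -0.    0.1 ] xaxis [ 0.002  0.004 -1.   ] yaxis [ 0.706 -0.708 -0.001]
   tilt corr (tool rotvec) [ 0.     -0.0041  0.001 ]
```

```bash
python3 -m creep '0 -0.07 0 0.05 -0.16 -0.003 0;0 -0.07 0 0 -0.16 0 0;0 -0.07 0 0 -0.16 0 0;0 -0.06 0 0 -0.16 0 0;0 -0.06 0 0 -0.12 0 0;0 0 0 0 0 0 0' >/dev/null
python3 -c "
from h import *
go([.5355,.123,.0764])"
```

```text
t 21.48 pos [0.5358 0.1242 0.0764] q6 0.008 q1 0.010 F [ 0.5 -0.7  4.2] T [-0.05  0.08  0.05] open 0.626  -> cm tool [-0.   -0.03  0.12] xaxis [ 0.     0.003 -1.   ] yaxis [1. 0. 0.]
   tilt corr (tool rotvec) [-0.     -0.003  -0.0003]
```

```bash
python3 -m creep '0 -0.02 0 0 0 0 0;0 0 0 0 0 0 0;0.75 0 0 0 0 0 0;0.85 0 0 0 0 0 0;1 0 0 0 0 0 0;1 0 0 0 0 0 0;1 0 0 0 0 0 0;1 0 0 0 0 0 0'
python3 - <<'E'
from h import *
go([.5355,.123,.0764])
o=ctrl.get_obs()
im,d=ctrl.camera("wrist"); cv2.imwrite("pics/w6.png",im)
E
```

```text
time_s: 22.48
eef_pos: [0.5347, 0.1241, 0.0752]
eef_rot: [0.498, 0.501, 0.5, -0.501]
wrist_force: [0.7, -0.8, -0.3]
opening: 1.004
t 22.48 pos [0.5347 0.1241 0.0752] q6 0.013 q1 0.010 F [ 0.7 -0.8 -0.3] T [-0.    0.04  0.03] open 1.004  -> cm tool [-0.12  0.08  0.11] xaxis [-0.002  0.003 -1.   ] yaxis [ 1.    -0.005 -0.002]
   tilt corr (tool rotvec) [-0.     -0.0029  0.0021]
```

View pics/w6.png

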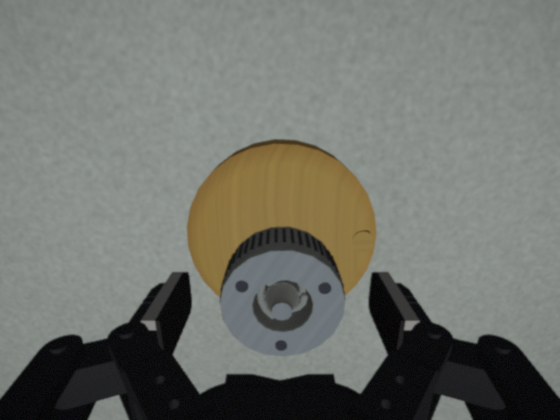

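The fingers are open and clear, and the gauge face at (283,303) looks level. Next I lift straight up and check heights.

```bash
python3 -m creep '1 -1.5 0 0 0 0 0;1 -3 0 0 0 0 0;1 -4 0 0 0 0 0;1 -5 0 0 0 0 0;1 0 0 -5 0 0 0;1 0 0 -5 0 0 0;1 0 0 -4 0 0 0;1 0 0 0 0 0 0;1 0 0 0 0 0 0'
python3 - <<'E'
from h import *
for n in("scene","wrist","top"):
    o=ctrl.get_obs(); im,d=ctrl.camera(n); cv2.imwrite(f"pics/{n}7.png",im); W=world(n,d,o)
    if n=="scene": cv2.imwrite("pics/scene7c.png",cv2.resize(im[120:240,280:400],None,fx=5,fy=5,interpolation=cv2.INTER_CUBIC))
    near=np.hypot(W[...,0]-.535,W[...,1]-.1225)
    P=W[(near<.027)&(near>.014)&(W[...,2]>.09)&(W[...,2]<.115)]
    if len(P)<30: print(n,len(P));continue
    P=P[abs(P[:,2]-np.median(P[:,2]))<.003]
    A=np.c_[P[:,:2]-P[:,:2].mean(0),np.ones(len(P))]; c=np.linalg.lstsq(A,P[:,2],rcond=None)[0]
    cc,r=cv2.minEnclosingCircle((P[:,:2]*1000).astype(np.float32))
    print(n,"top face z",c[2].round(4),"slope",c[:2].round(3),"centre",np.round(cc,1),round(r,1),len(P))
    P=W[(near<.064)&(W[...,2]>.027)&(W[...,2]<.047)]; print("  fount",np.round(cv2.minEnclosingCircle((P[:,:2]*1000).astype(np.float32))[0],1), "ztop",np.percentile(P[:,2],95).round(4))
    P=W[(near<.012)&(W[...,2]>.09)];print("  tip z",np.percentile(P[:,2],98).round(4))
E
```

```text
time_s: 23.65
eef_pos: [0.5382, 0.267, 0.226]
eef_rot: [0.499, 0.505, 0.497, -0.498]
wrist_force: [-1.0, -1.0, 0.2]
opening: 0.996
scene top face z 0.1002 slope [-0.006 -0.008] centre [535.6 121.8] 26.5 416
  fount [536.2 121.2] ztop 0.0441
  tip z 0.1041
wrist top face z 0.1015 slope [-0.009 -0.002] centre [535.  122.6] 27.0 1266
  fount [534.9 123.1] ztop 0.0452
  tip z 0.1056
top top face z 0.102 slope [-0.017 -0.005] centre [534.8 122.3] 26.9 527
  fount [533.6 121.5] ztop 0.0456
  tip z 0.1064
```

View pics/scene7c.png

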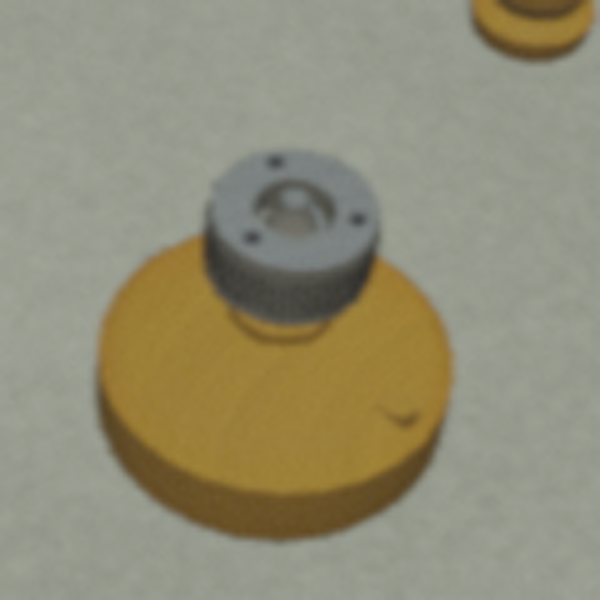

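View pics/scene7.png

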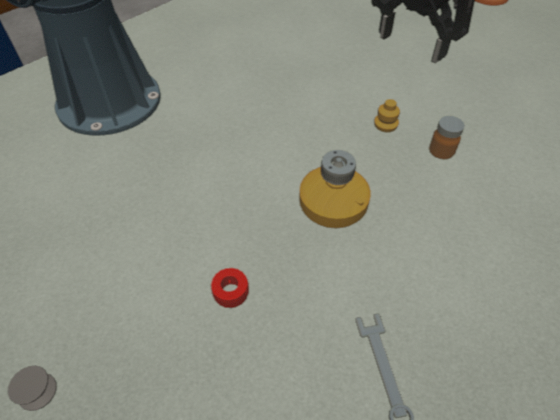

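Run:
```python
from h import *
a=cv2.imread("pics/scene7.png"); im,d=ctrl.camera("scene")
print(np.abs(a[140:200,310:365].astype(int)-im[140:200,310:365]).mean())
print(ctrl.get_obs()["wrist_force"].round(1)); print(ctrl.hand_in())
```

```text
1.0116161616161616
[0.1 0.6 0.6]
the job is handed in; nothing more can be done
None
```

The gauge is screwed onto the fount's stud and backed off a quarter turn. It has been let go and the job is handed in at about 24 s. No verdict is reported, so these are my own readings.

- **Picking and fitting:** I took the grey steel ring and left the red one alone. On the first thread it hung up with about 1 mm of sideways offset. After I re-centred it, it followed the thread at about 24 mm per turn.
- **Bearing on the seat:** It met the seat about where the camera predicted. I pressed to roughly 11 N. The net upward force, the 0.11 N m of torque and a spring slope of about 8 N/mm all agreed. That is above the 4 N needed and well below the 40 N crush limit.
- **Backing off:** The wrist turned back 1.60 rad against the 1.57 rad of a quarter turn.
- **Last checks:** The gauge is level, with slopes of 0.02 or less, and within about 1.5 mm of the axis. Its lower face is an estimated 3 to 4 mm above the seat, against the allowed 0.7 to 7.5 mm. The gripper is well clear, and the two last scene pictures show no movement of the gauge.
- **Bystanders:** In the scene picture the other objects are where they were at the start.
- **Disagreement:** The three cameras differ by about 2 mm on the height of the gauge's top face (0.1002, 0.1015 and 0.1020 m), which fits the stated calibration error. I could not see the gap to the seat directly. It is worked out from the gripper's height when the gauge first touched the seat and from the heights the cameras gave afterwards.

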